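# Refit the control knob of the pastry case and hold it pressed

### The arm

A 6-joint arm with a two-finger parallel gripper is mounted at the origin on the work surface. World frame = base frame: x ahead of the robot, y to its left, z up, the work surface at z = 0. Lengths are in m, angles in rad, forces in N, time in s.
With the tool pointing down it reaches from about 0.25 to 0.725 m from the base axis. Payload 4 kg.
Tool frame: the origin (TCP) lies on the centre line of the jaws, within the pads' length; the fingertips stand 17 mm ahead of it and the grasp point (between the pads) lies 2 mm behind it; z points along the fingers, y is the line along which they close (so a half turn about z gives the same grasp; the last joint's range is limited). The gripper opens to 85 mm and grips with 20 to 120 N. Pads are 22 mm wide; open, the fingers measure 114 mm over their backs; the gripper's body (76 mm by 85 mm) begins 54 mm behind the grasp point. The pads swing forward as they close: fully open they stand 13 mm farther back than shut.
Start: joints at [1.111, 0.241, 0.005, 1.335, 0, 1.571], TCP at [0.222, 0.448, 0.248] pointing down, gripper open.
Joint ranges: [-2.72, 2.72], [-1.05, 1.87], [-1.09, 1.28], [-1.99, 2.15], [-1.42, 1.44], [-3.14, 3.14]. Speed limits (rad/s): [2.79, 2.79, 3.14, 3.14, 3.14, 3.14].

### API

Orientations are given as a unit quaternion [x, y, z, w].
In Python, from workcell import get_obs, imaging, order gives the robot as it stands.
- The arm moves only by the tool apply_moves, never from a script. Its argument "targets" is a list that holds one entry, the list of rows, each a list of 5 numbers: the shift along the world's x, y, z in units of 40 mm (1.0 is 40 mm), then the turn about the world's z in degrees, then the gripper command: -1 is shut, 1 is fully open, values between are in proportion. In form: [[[dx, dy, dz, turn, fingers], ...]]. A call has 1 to 8 rows; each row shifts and turns the commanded pose from where the row before left it; what a row does not reach is not made up. A row lasts 1/12 s, in which the tool goes at most 41.7 mm and 7.16 degrees, less where a joint would pass 70% of its speed; a pose out of reach is approached as far as the arm can. A call is refused whole if a number of a shift passes 1 or a number of a turn 7.16, either way. A call with a gripper value outside its range is refused whole. The fingers move at their own pace and stop on an object; the grip force is fixed at half the most. Time passes only in rows, so rows that do not move let the fingers close. It gives the time, the measured TCP pose, the force, the opening and the grip force at its end, in the units of the state.
- get_obs(): the state, without advancing time (a new reading comes with each control period).
- imaging.camera(name): name is "scene" or "top"; returns (picture, depth): 420x560x3 uint8, blue, green, red; 420x560 float32, m along the optical axis (not along the pixel's ray), 0 where there is no reading.
- imaging.get_calibration(name): a dict with "camera_matrix" (3x3 intrinsics, pixels), "eye" and "rotation" of the camera in the world. Camera axes: x right, y down, z forward; pixel columns grow to the right and rows downward; lengths in m; the calibration is good to about 2 mm. A picture is of the moment at which its call begins. get_calibration takes no time and is no camera call.
- order.job_done(): hands the job in; it is judged then, once.
The state is a dict: "clock": time; "joint_pos": joint angles; "joint_vel": joint speeds; "tau": joint torques, N m; "eef_pos": TCP position; "tool_rot": TCP orientation; "ft_force": force on the tool from outside, world axes, zero at the start; "ft_torque": the same for the moment, N m; "grip_width": finger opening in m; "grasp_force": force on a finger pad.
Only numpy, scipy, OpenCV 4.12 (cv2) and the standard library are available. Lean on these libraries where they do the work, as an engineer would, in place of code of your own. Each camera call takes 0.05 s, during which the arm holds its last target. There are 200 camera calls.

### The job

First clear the stray meringue off the pastry case's control panel into the steel crumb bin, because it lies where the knob must go. Then pick up the loose black knob from the counter, turn it so that its bore's flat matches the flat of the bare D-shaft, push it fully home, and press shaft and knob down against the spring right to the stop. Finish while still holding the knob with the fingers and pressing it fully in; do not let go, and leave the other things on the counter where they are.

Things in the scene. Friction and masses are not known exactly. Their poses are not given: they have to be found in the camera images.
- panel: control panel: low steel box with dark slate-grey top, 150 (x) x 240 (y) x 60 mm high, fixed, may stand turned. Origin: centre of its underside. The bare D-shaft stands on its top at (0, -55) mm in the box's frame; a knob of the same shape is already fitted at (0, +60) mm, its top 105 mm above the counter: it stays there
- shaft_tip (a point): centre of the top end of the bare upright metal D-shaft, z up; x points out of its one flat, parallel to the panel's x. 14 mm in diameter, flat 3 mm from the axis, last 2.5 mm tapered; tip 22 mm above the panel's top (82 mm above the counter) when not pressed. It cannot turn; it sinks when pressed
- shaft (a joint): how far the shaft is pressed down: 0 = out, 0.006 m = at the stop. Spring: about 3.5 N to start, 11 N at the stop; the knob's own weight does not press it
- knob: loose black cooker knob, 50 g, upright on the counter. Origin: centre of its underside, z up. Round skirt 44 mm wide, 18 mm high; on it a bar grip 14 mm thick (y), 40 mm long (x), from 18 to 42 mm above the underside, to be gripped across its thickness. White pointer stripe on the bar's +x end and the +x half of its top. Yaw differs from the shaft's by less than 1.3 rad at the start
- knob_seat (a point): centre of the closed end of the knob's bore, on its axis 14 mm above its underside; meets the shaft tip when home. The bore opens downwards: 16 mm wide, its flat 4 mm from the axis on the +x side (1 mm clearance all round). It fits only with knob x and shaft x pointing the same way (within about 9 degrees). Pressed to the stop, the underside is 2 mm above the panel
- meringue: stray stale cream-white meringue drop, 36 mm in diameter at the foot, narrowing to a tip 30 mm high (colliding part 28 mm high), 15 g, standing on the panel's top beside the shaft, on the panel's -x side of it. Origin: centre of its underside. Grasp its foot across the panel's y direction, clear of the shaft
- bin: open square steel crumb bin, 130 x 130 mm outside, 90 mm high, walls 4 mm, fixed; origin: centre of its underside. It stands left or right of the panel, the knob on the other side
- glazed_cake: bystander, not to be disturbed: domed red glazed cake on a paper doily, 84 mm wide, 45 mm high, in the far middle. Origin: centre of its underside
- sugar_bun: bystander, not to be disturbed: domed sugared bun on a paper doily, 84 mm wide, 42 mm high, right side. Origin: centre of its underside
- tart: bystander, not to be disturbed: round fruit tart on a paper doily, 88 mm wide, 31 mm high, far left. Origin: centre of its underside
- jar: bystander, not to be disturbed: glass storage jar with steel lid, 60 mm wide, 95 mm high, far right. Origin: centre of its underside
- half_lime: bystander, not to be disturbed: half a lime, cut side down, 54 mm wide, 33 mm high, far right. Origin: centre of its underside
- spatula: bystander, not to be disturbed: long spatula, 240 mm, lying crosswise near the robot on the right. Origin: near its middle
- cup: bystander, not to be disturbed: white cup, 70 mm wide, 60 mm high, near the robot on the left. Origin: centre of its underside

How it is judged:
On the way, in this order (a step that is already met when the one before it is completed fails the run):
1. the meringue lies in the bin, let go (x of meringue in the frame of bin between -0.062 and 0.062 m and y of meringue in the frame of bin between -0.062 and 0.062 m and z of meringue in the frame of bin below 0.06 m and contact force between the fingers and meringue below 0.1 N), for 0.2 s.
2. the knob is fully home on the D-shaft, flat to flat (horizontal distance between knob_seat and shaft_tip below 0.0025 m and z of knob_seat in the frame of shaft_tip between -0.003 and 0.002 m and angle between the x axis of knob and the x axis of shaft_tip, either way round below 0.2 rad and angle between knob's own z axis and vertical below 0.12 rad), for 0.1 s.
At the end, for the whole second after the job is handed in: Meringue inside the bin, untouched by the fingers; knob home on the shaft (axis within 2.5 mm, bore end within 2 mm of the tip, turn within 0.2 rad, tilt under 0.12 rad); shaft pressed at least 4.5 of 6 mm; fingers still on the knob (over 1 N), all through the last second (all of step 1 and all of step 2 and value of joint shaft above 0.0045 m and contact force between the fingers and knob above 1 N); the arm keeps its last pose, push and grip.
It fails at once if a bystander was moved by more than 30 mm (distance of any of glazed_cake, sugar_bun, tart, jar, half_lime, spatula, cup from where it was at the start of the episode above 0.03 m).
It also fails if it takes over 54 s, if anything falls off the work surface, if the arm or the gripper's body presses on something with over 40 N, if the wrist force passes 120 N, or if a joint passes its speed limit or range.

## Working session

There is one attempt and no reset: what is moved stays moved. The work goes in short steps, Python scripts to look and compute and a tool call to move; the robot and the scene stay as the last step left them, time stands still between calls to the robot, and variables do not carry over. Pictures are saved under pics/ and viewed, at most 10 in all, crops included, and the job is handed in when it is done.

Besides the shell and the picture viewer there is one more tool, called after "Request:" by a JSON object that holds its "api" and its "payload", one argument or row to a line. apply_moves: Moves the arm, as the interface text tells. Its arguments: {"type":"object","properties":{"targets":{"type":"array","items":{"type":"array","items":{"type":"array","items":{"type":"number"}}}}},"required":["targets"]}

```bash
mkdir -p pics
cat > h.py <<'E'
import numpy as np, cv2
from workcell import get_obs, imaging, order
def cam(n):
    p,d=imaging.camera(n); c=imaging.get_calibration(n)
    return p,d,c
def pts(d,c):
    K=np.array(c["camera_matrix"]);R=np.array(c["rotation"]);e=np.array(c["eye"])
    v,u=np.mgrid[:d.shape[0],:d.shape[1]]
    r=np.stack([(u-K[0,2])/K[0,0],(v-K[1,2])/K[1,1],np.ones_like(d)],-1)*d[...,None]
    return r@R.T+e
def ray(u,v,z,c):
    K=np.array(c["camera_matrix"]);R=np.array(c["rotation"]);e=np.array(c["eye"])
    r=R@np.array([(u-K[0,2])/K[0,0],(v-K[1,2])/K[1,1],1]); return e+r*(z-e[2])/r[2]
E
python3 - <<'E'
from h import *
for n in("scene","top"):
    p,d,c=cam(n); cv2.imwrite(f"pics/{n}0.png",p); np.savez(f"{n}0.npz",p=p,d=d); print(n,c)
    P=pts(d,c)
    print((d>0).mean(), P[d>0].min(0),P[d>0].max(0))
print(get_obs())
E
```

```text
scene {'camera_matrix': array([[491.16608951,   0.        , 274.90432116],
       [  0.        , 491.16608951, 205.8423868 ],
       [  0.        ,   0.        ,   1.        ]]), 'eye': array([ 1.13899781, -0.42322128,  1.07532458]), 'rotation': array([ 0.82005485,  0.48534603, -0.15272868, -0.26196036])}Traceback (most recent call last):
  File "<stdin>", line 4, in <module>
  File "h.py", line 10, in pts
    return r@R.T+e
           ~^~~~
ValueError: matmul: Input operand 1 has a mismatch in its core dimension 0, with gufunc signature (n?,k),(k,m?)->(n?,m?) (size 4 is different from 3)
```

View pics/scene0.png

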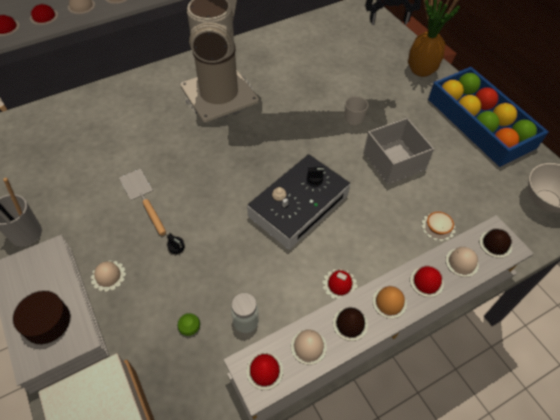

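The scene view shows the panel near (300,200), with the fitted knob at (316,178), the meringue at (280,194), and the bin at (398,152). A black object sits at (176,244) next to the spatula. The calibration's rotation is a quaternion, so I'll fix the helper.

```bash
sed -i 's/R=np.array(c\["rotation"\])/R=Rotation.from_quat(c["rotation"]).as_matrix()/; 1a from scipy.spatial.transform import Rotation' h.py
python3 - <<'E'
from h import *
for n in("scene","top"):
    p,d,c=cam(n); cv2.imwrite(f"pics/{n}1.png",p); np.savez(f"{n}1.npz",p=p,d=d); print(n,c["eye"],c["camera_matrix"][0,0])
    P=pts(d,c); print((d>0).mean())
    for u,v in [(176,244),(316,178),(280,194),(398,152)] if n=="scene" else []: print(u,v,P[v,u].round(3))
    if n=="top": print(P[::105,::140].round(3).tolist())
E
```

```text
scene [ 1.13899781 -0.42322128  1.07532458] 491.1660895144672
0.9961904761904762
176 244 [ 0.48  -0.333  0.036]
316 178 [0.499 0.054 0.083]
280 194 [ 0.497 -0.051  0.079]
398 152 [0.479 0.353 0.003]
top [ 0.42103221 -0.09597349  1.26039332] 392.39478505582895
0.9957695578231293
[[[1.65, 1.391, -0.751], [1.662, 0.647, -0.75], [1.671, -0.098, -0.745], [1.689, -0.846, -0.755]], [[1.076, 1.345, -0.737], [0.832, 0.346, 0.028], [0.815, -0.102, 0.101], [0.828, -0.531, 0.083]], [[0.527, 1.26, -0.664], [0.497, 0.341, 0.005], [0.5, -0.107, 0.059], [0.511, -0.559, -0.0]], [[0.258, 0.443, 0.477], [0.164, 0.33, -0.001], [0.172, -0.113, 0.002], [0.421, -0.096, 1.26]]]
```

View pics/top1.png

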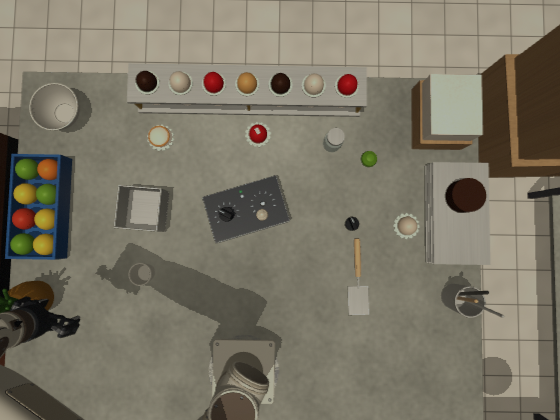

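The top view shows the panel centred near (247,209), the fitted knob at (227,214), the meringue at (262,214), the bin at (143,208) and the loose knob at (352,224). Next I'll measure each one.

```bash
cat > m.py <<'E'
from h import *
z=np.load("top1.npz");p,d=z["p"],z["d"];c=imaging.get_calibration("top");P=pts(d,c)
# panel top by depth
m=((abs(P[...,2]-.06)<.012)&(abs(P[...,0]-.51)<.16)&(abs(P[...,1]+.01)<.16)).astype(np.uint8)
m=cv2.morphologyEx(m,cv2.MORPH_OPEN,np.ones((5,5)))
k=max(cv2.findContours(m,0,1)[0],key=cv2.contourArea)
w=np.array([ray(u,v,.06,c)[:2] for u,v in cv2.boxPoints(cv2.minAreaRect(k))])
print("panel",w.round(4),"centre",w.mean(0).round(4),[np.linalg.norm(w[i]-w[i-1]).round(3) for i in range(4)])
e=max([w[i]-w[i-1] for i in range(4)],key=np.linalg.norm);e=e*np.sign(e[1])
yaw=np.arctan2(-e[0],e[1]);Rz=np.array([[np.cos(yaw),-np.sin(yaw)],[np.sin(yaw),np.cos(yaw)]])
print("yaw",np.degrees(yaw),"shaft",(w.mean(0)+Rz@[0,-.055]).round(4),"fitted",(w.mean(0)+Rz@[0,.06]).round(4))
def blob(mask,uv,z,name):
    n,l,s,ce=cv2.connectedComponentsWithStats(mask.astype(np.uint8))
    i=1+np.argmin(np.linalg.norm(ce[1:]-uv,axis=1)+1e3*(s[1:,4]<15)); print(name,s[i],ray(*ce[i],z,c).round(4)); return l==i
h=cv2.cvtColor(p,cv2.COLOR_BGR2HSV)
b=(cv2.cvtColor(p,cv2.COLOR_BGR2Lab)[...,2]>133)&(h[...,2]>110)
blob(b,(262,214),.07,"meringue")
print(P[209:220,256:268,2].round(3))
blob(h[...,2]<45,(352,224),.03,"knob")
s=P[...,2]; q=(abs(P[...,0]-.48)<.05)&(abs(P[...,1]+.33)<.05)&(s>.033); print("knobtop",P[q].mean(0) if q.any() else 0,q.sum())
mb=(s>.075)&(abs(P[...,0]-.5)<.13)&(abs(P[...,1]-.3)<.13); k=np.argwhere(mb)[:,::-1].astype(np.float32)
w=np.array([ray(u,v,.09,c)[:2] for u,v in cv2.boxPoints(cv2.minAreaRect(k))]); print("bin",w.round(3),w.mean(0))
r1=cv2.resize(p[170:250,195:300],None,fx=5,fy=5,interpolation=2);r2=cv2.resize(p[204:244,332:372],None,fx=5,fy=5,interpolation=2)
q=np.load("scene1.npz")["p"];r3=cv2.resize(q[224:264,156:196],None,fx=5,fy=5,interpolation=2)
o=np.zeros((400,725,3),np.uint8);o[:,:525]=r1;o[:200,525:]=r2;o[200:,525:]=r3;cv2.imwrite("pics/crop1.png",o)
E
python3 m.py
```

```text
panel [[ 0.5373  0.1359]
 [ 0.6101 -0.0921]
 [ 0.4675 -0.1369]
 [ 0.3959  0.0895]] centre [ 0.5027 -0.0009] [np.float64(0.149), np.float64(0.239), np.float64(0.149), np.float64(0.237)]
yaw 17.71973186142288 shaft [ 0.5194 -0.0533] fitted [0.4844 0.0563]
meringue [256 209  11  11  92] [ 0.4852 -0.0508  0.07  ]
[[0.057 0.062 0.06  0.057 0.073 0.072 0.074 0.066 0.06  0.065 0.058 0.059]
 [0.059 0.057 0.068 0.071 0.077 0.08  0.08  0.078 0.077 0.065 0.062 0.062]
 [0.064 0.068 0.075 0.077 0.08  0.084 0.081 0.081 0.077 0.075 0.067 0.063]
 [0.062 0.075 0.08  0.083 0.084 0.087 0.088 0.085 0.078 0.078 0.076 0.062]
 [0.07  0.079 0.077 0.085 0.088 0.089 0.089 0.088 0.082 0.078 0.08  0.068]
 [0.071 0.076 0.082 0.083 0.088 0.092 0.086 0.084 0.087 0.079 0.073 0.069]
 [0.066 0.076 0.081 0.089 0.091 0.091 0.087 0.086 0.085 0.082 0.074 0.067]
 [0.068 0.076 0.081 0.081 0.094 0.087 0.085 0.086 0.083 0.077 0.076 0.062]
 [0.062 0.072 0.081 0.079 0.083 0.088 0.083 0.084 0.079 0.075 0.071 0.061]
 [0.063 0.068 0.075 0.08  0.081 0.078 0.078 0.078 0.079 0.066 0.067 0.063]
 [0.057 0.06  0.071 0.07  0.073 0.073 0.079 0.076 0.074 0.07  0.062 0.065]]
knob [345 217  14  13 124] [ 0.4625 -0.3328  0.03  ]
knobtop [ 0.46362488 -0.33476188  0.04197386] 65
bin [[0.438 0.389]
 [0.568 0.383]
 [0.558 0.246]
 [0.428 0.254]] [0.49809742 0.31786722]
```

View pics/crop1.png

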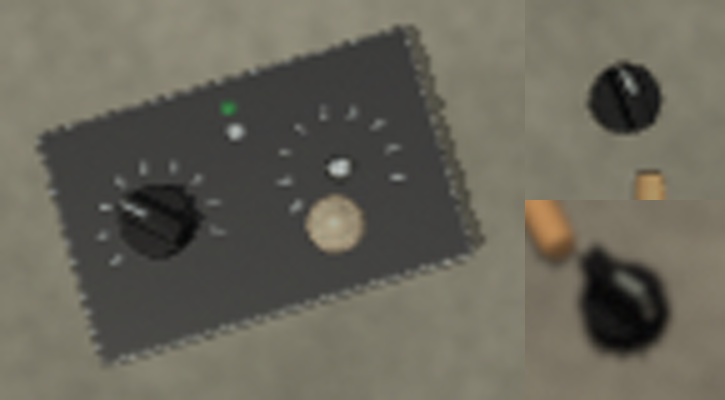

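The shaft tip is at crop (340,167), the meringue at (335,222), and the loose knob's stripe points up and slightly left.

Run:
```python
from h import *
z=np.load("top1.npz");p,d=z["p"],z["d"];c=imaging.get_calibration("top");P=pts(d,c)
print("shaft",ray(263,203.4,.082,c))
q=(abs(P[...,0]-.463)<.04)&(abs(P[...,1]+.333)<.04)&(P[...,2]>.032)
X=P[q][:,:2];u,s,v=np.linalg.svd(X-X.mean(0));print("bar",X.mean(0),s/np.sqrt(len(X)),np.degrees(np.arctan2(v[0,1],v[0,0])))
g=cv2.cvtColor(p,cv2.COLOR_BGR2GRAY); print(g[214:234,342:363])
for n,cx,cy,in [("top",351,223),("scene",176,244)]:
    z=np.load(n+"1.npz");p=z["p"];c=imaging.get_calibration(n);g=cv2.cvtColor(p,cv2.COLOR_BGR2GRAY).astype(float)
    r=6 if n=="top" else 8
    v,u=np.mgrid[cy-r:cy+r+1,cx-r:cx+r+1];G=g[v,u]-45;k=((u-cx)**2+(v-cy)**2<(5.5 if n=="top" else 7)**2)&(G>0)
    W=np.array([ray(a,b,.042,c)[:2] for a,b in zip(u[k],v[k])]);w=G[k];m=np.average(W,axis=0,weights=w)
    ev,V=np.linalg.eigh(np.cov(W.T,aweights=w));print(n,"stripe",m,np.sqrt(ev),np.degrees(np.arctan2(V[1,1],V[0,1])),k.sum())
o=get_obs();print(o["eef_pos"],Rotation.from_quat(o["tool_rot"]).as_matrix().round(3),o["grip_width"],o["clock"])
```

```text
shaft [ 0.51772936 -0.05556573  0.082     ]
bar [ 0.46362488 -0.33476188] [0.01160411 0.00442787] -156.14596553261973
[[122 121 120 119 121 122 122 124 123 122 120 120 120 120 120 122 124 125
  124 124 124]
 [121 120 119 119 119 119 120 122 120 119 117 119 120 121 122 123 124 124
  123 122 122]
 [120 120 119 118 118 119 119 118  92  78  76 109 117 118 122 124 124 123
  122 121 121]
 [120 120 118 117 118 116  89  56  63  49  24  33  49  58 110 122 122 122
  121 119 120]
 [120 120 119 118 116  73  22  14  27  94  67  33  29  31  44 108 120 121
  120 120 120]
 [121 121 120 118  72  32  18  10  36  77 107  64  20  28  31  66 109 119
  119 120 119]
 [122 122 123 101  52  29  24  12  26  36 142  95  36  30  31  33  82 115
  122 122 121]
 [122 123 123  66  30  34  33  18  11  38 100 111  65  20  27  30  50 112
  124 124 123]
 [122 124 104  52  29  33  34  26  10  31  36  92  59  25  31  31  33 110
  124 125 124]
 [121 121 102  51  31  33  34  30  17  12  34  34  31  28  30  31  32  85
  118 125 124]
 [119 120  84  41  34  34  35  33  26  11  33  35  32  29  26  30  30  89
  118 123 123]
 [1
[... 401 characters left out ...]
9  37  45  72 112 119 120
  120 120 120]
 [122 122 122 122 119 116 100  81  63  65  54  69  75 111 118 119 120 121
  120 119 118]
 [122 122 122 122 119 115 115 116 118 120 121 121 119 119 119 121 121 121
  119 117 117]
 [123 123 122 121 119 117 115 115 118 120 122 121 120 120 120 121 120 119
  117 115 115]
 [125 123 121 121 119 117 116 116 119 121 122 121 121 120 120 121 120 118
  116 114 114]]
top stripe [ 0.47348529 -0.33261561] [0.00168781 0.00445399] -150.21241441715478 12
scene stripe [ 0.4751663  -0.32860578] [0.00197549 0.00556873] -162.18676725063156 29
[0.22166636 0.44766723 0.24760423] [[-0.896  0.444 -0.001]
 [ 0.444  0.896 -0.001]
 [ 0.    -0.002 -1.   ]] 0.08534889864314951 0.15
```

Request:
{"api": "apply_moves", "payload": {
  "targets": [
    [[0.45, -0.88, 0, 5.5, 1], [0.45, -0.88, 0, 5.5, 1], [0.45, -0.88, 0, 5.5, 1], [0.45, -0.88, 0, 5.5, 1], [0.45, -0.88, 0, 5.5, 1], [0.45, -0.88, 0, 5.5, 1], [0.45, -0.88, 0, 5.5, 1], [0.45, -0.88, 0, 5.5, 1]]
  ]
}}

```text
clock: 0.82
eef_pos: [0.3635, 0.1705, 0.2483]
tool_rot: [-0.148, 0.989, 0.0, 0.0]
ft_force: [0.4, 0.6, 1.0]
grip_width: 0.0853
grasp_force: 0.0
```

```bash
cat > s.py <<'E'
from h import *
import sys
o=get_obs();R=Rotation.from_quat(o["tool_rot"]).as_matrix()
y=np.degrees(np.arctan2(R[1,1],R[0,1]))
print("t",round(o["clock"],2),"pos",np.round(o["eef_pos"],4),"tooly",y.round(2),"q",np.round(o["joint_pos"],2),"F",np.round(o["ft_force"],1),"w",round(o["grip_width"],4),"g",round(o["grasp_force"],1))
if len(sys.argv)>3: print("units",((np.array(sys.argv[1:4],float)-o["eef_pos"])/.04).round(3))
E
python3 s.py .486 -.051 .2
```

```text
t 0.82 pos [0.3635 0.1705 0.2483] tooly 107.03 q [ 0.44  0.05 -0.23  1.3   0.    0.14] F [0.4 0.6 1. ] w 0.0853 g 0.0
units [ 3.063 -5.537 -1.206]
```

Request:
{"api": "apply_moves", "payload": {
  "targets": [
    [[0.38, -0.68, -0.15, 0, 1], [0.38, -0.68, -0.15, 0, 1], [0.38, -0.68, -0.15, 0, 1], [0.38, -0.68, -0.15, 0, 1], [0.38, -0.68, -0.15, 0, 1], [0.38, -0.68, -0.15, 0, 1], [0.38, -0.68, -0.15, 0, 1], [0, 0, 0, 0, 1]]
  ]
}}

```text
clock: 1.48
eef_pos: [0.4712, -0.0221, 0.2048]
tool_rot: [-0.143, 0.99, -0.001, -0.0]
ft_force: [1.1, 0.1, 0.4]
grip_width: 0.0854
grasp_force: 0.0
```

```bash
python3 s.py .485 -.051 .078
```

```text
t 1.48 pos [ 0.4712 -0.0221  0.2048] tooly 106.44 q [-0.05  0.21 -0.15  1.21 -0.   -0.33] F [1.1 0.1 0.4] w 0.0854 g 0.0
units [ 0.345 -0.722 -3.17 ]
```

Request:
{"api": "apply_moves", "payload": {
  "targets": [
    [[0.345, -0.72, 0, 1.2, 1], [0, 0, -0.6, 0, 1], [0, 0, -0.7, 0, 1], [0, 0, -0.7, 0, 1], [0, 0, -0.6, 0, 1], [0, 0, -0.4, 0, 1], [0, 0, -0.17, 0, 1], [0, 0, 0, 0, 1]]
  ]
}}

```text
clock: 2.15
eef_pos: [0.4817, -0.0464, 0.0778]
tool_rot: [-0.156, 0.988, 0.001, -0.002]
ft_force: [-0.3, -1.0, 0.5]
grip_width: 0.0853
grasp_force: 0.0
```

```bash
python3 s.py .485 -.051 .078
python3 - <<'E'
from h import *
p,d,c=cam("scene");cv2.imwrite("pics/g1.png",cv2.resize(p[130:260,220:380],None,fx=4,fy=4,interpolation=2))
E
```

```text
t 2.15 pos [ 0.4817 -0.0464  0.0778] tooly 107.98 q [-0.1   0.36 -0.31  0.91  0.   -0.41] F [-0.3 -1.   0.5] w 0.0853 g 0.0
units [ 0.082 -0.116  0.005]
```

View pics/g1.png

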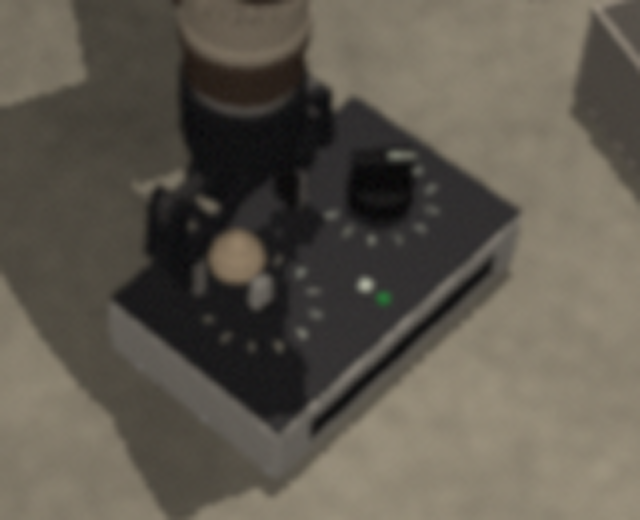

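The jaws straddle the meringue at crop (237,257), and the shaft at (261,291) is clear of them. I'll make a small correction and then close.

Request:
{"api": "apply_moves", "payload": {
  "targets": [
    [[0.08, -0.12, 0, 0, 1], [0, 0, 0, 0, -1], [0, 0, 0, 0, -1], [0, 0, 0, 0, -1], [0, 0, 0, 0, -1], [0, 0, 0, 0, -1], [0, 0, 0, 0, -1], [0, 0, 0, 0, -1]]
  ]
}}

```text
clock: 2.87
eef_pos: [0.4871, -0.0517, 0.0806]
tool_rot: [-0.156, 0.988, -0.0, 0.001]
ft_force: [-0.2, 0.0, 6.0]
grip_width: 0.0324
grasp_force: 59.0
```

```bash
python3 s.py .485 -.051 .078
```

```text
t 2.87 pos [ 0.4871 -0.0517  0.0806] tooly 107.96 q [-0.11  0.36 -0.3   0.91 -0.   -0.42] F [-0.2  0.   6. ] w 0.0324 g 59.0
units [-0.052  0.018 -0.066]
```

Request:
{"api": "apply_moves", "payload": {
  "targets": [
    [[0, 0, 0.5, 0, -1], [0, 0, 0.8, 0, -1], [0, 0, 0.8, 0, -1], [0, 0.5, 0.6, 0, -1], [0, 0.9, 0, 0, -1], [0.1, 0.9, 0, 0, -1], [0.1, 0.9, 0, 0, -1], [0.1, 0.9, 0, 0, -1]]
  ]
}}

```text
clock: 3.53
eef_pos: [0.4986, 0.1137, 0.1881]
tool_rot: [-0.156, 0.988, 0.0, 0.001]
ft_force: [0.9, 0.2, -0.1]
grip_width: 0.0325
grasp_force: 59.7
```

```bash
python3 s.py .498 .318 .13
```

```text
t 3.53 pos [0.4986 0.1137 0.1881] tooly 107.92 q [ 0.22  0.3  -0.08  1.19 -0.   -0.09] F [ 0.9  0.2 -0.1] w 0.0325 g 59.7
units [-0.014  5.107 -1.453]
```

Request:
{"api": "apply_moves", "payload": {
  "targets": [
    [[0, 0.9, 0, -3, -1], [0, 0.9, 0, -3, -1], [0, 0.9, 0, -3, -1], [0, 0.9, 0, -3, -1], [0, 0.9, -0.2, -3, -1], [0, 0.6, -0.6, -3, -1], [0, 0, -0.6, 0, -1], [0, 0, 0, 0, -1]]
  ]
}}

```text
clock: 4.2
eef_pos: [0.4952, 0.3162, 0.1263]
tool_rot: [-0.001, 1.0, -0.003, -0.004]
ft_force: [-0.2, -0.7, -1.1]
grip_width: 0.0322
grasp_force: 59.7
```

Request:
{"api": "apply_moves", "payload": {
  "targets": [
    [[0, 0, 0, 0, 1], [0, 0, 0, 0, 1], [0, 0, 0, 0, 1], [0, 0, 0, 0, 1], [0, 0, 0, 0, 1], [0, 0, 0, 0, 1], [0, 0, 0.7, 0, 1], [0, 0, 0.9, 0, 1]]
  ]
}}

```text
clock: 4.87
eef_pos: [0.4965, 0.3146, 0.1929]
tool_rot: [0.001, 1.0, -0.002, -0.003]
ft_force: [0.2, 0.8, -1.0]
grip_width: 0.0853
grasp_force: 0.0
```

```bash
python3 s.py .463 -.334 .19
```

```text
t 4.87 pos [0.4965 0.3146 0.1929] tooly 89.93 q [0.56 0.45 0.16 1.29 0.   0.57] F [ 0.2  0.8 -1. ] w 0.0853 g 0.0
units [ -0.839 -16.216  -0.072]
```

Request:
{"api": "apply_moves", "payload": {
  "targets": [
    [[0, -0.95, 0, 3, 1], [0, -0.95, 0, 3, 1], [0, -0.95, 0, 3, 1], [0, -0.95, 0, 3, 1], [0, -0.95, 0, 3, 1], [0, -0.95, 0, 3, 1], [0, -0.95, 0, 3, 1], [0, -0.95, 0, 3, 1]]
  ]
}}

```text
clock: 5.53
eef_pos: [0.4984, 0.0104, 0.1962]
tool_rot: [-0.209, 0.978, -0.0, 0.001]
ft_force: [0.8, -1.0, 0.3]
grip_width: 0.0854
grasp_force: 0.0
```

Request:
{"api": "apply_moves", "payload": {
  "targets": [
    [[-0.1, -0.95, 0, 0, 1], [-0.1, -0.95, 0, 0, 1], [-0.1, -0.95, 0, 0, 1], [-0.1, -0.95, 0, 0, 1], [-0.1, -0.95, 0, 0, 1], [-0.1, -0.95, 0, 0, 1], [-0.1, -0.95, 0, 0, 1], [-0.1, -0.95, 0, 0, 1]]
  ]
}}

```text
clock: 6.2
eef_pos: [0.466, -0.2938, 0.1961]
tool_rot: [-0.207, 0.978, -0.0, 0.0]
ft_force: [0.5, 0.2, -0.1]
grip_width: 0.0853
grasp_force: 0.0
```

```bash
python3 s.py .463 -.334 .19;python3 - <<'E'
from h import *
p,d,c=cam("top");P=pts(d,c)
t=cv2.resize(p[180:240,110:300],None,fx=4,fy=4,interpolation=2);cv2.imwrite("pics/t2.png",t);np.savez("top2.npz",p=p,d=d)
q=(abs(P[...,0]-.498)<.05)&(abs(P[...,1]-.318)<.05)&(P[...,2]>.015);print(q.sum(),P[q].mean(0),P[q].max(0))
# shaft tip: bright spot in the panel near its expected place
g=cv2.cvtColor(p,cv2.COLOR_BGR2GRAY)[196:211,256:271].astype(float);w=np.clip(g-90,0,None);v,u=np.mgrid[196:211,256:271]
print("shaft",ray((u*w).sum()/w.sum(),(v*w).sum()/w.sum(),.082,c));print(g.astype(int))
E
```

```text
t 6.2 pos [ 0.466  -0.2938  0.1961] tooly 113.93 q [-0.56  0.37  0.04  1.25  0.   -0.98] F [ 0.5  0.2 -0.1] w 0.0853 g 0.0
units [-0.075 -1.005 -0.154]
79 [0.49824779 0.30494207 0.02513396] [0.51267011 0.32058318 0.03675135]
shaft [ 0.51868618 -0.05378422  0.082     ]
[[ 70  61  61  62  62  63  62  62  62  62  62  62  62  61  62]
 [ 61  61  61  62  62  62  62  62  61  62  61  62  61  62  61]
 [ 62  62  63  62  62  63  62  61  62  63  63  62  62  62  62]
 [ 63  62  62  62  62  62  61  62  62  62  63  62  62  61  61]
 [ 63  63  62  62  63  61  60  60  61  63  62  63  61  62  62]
 [ 62  63  63  62  61  52  58  68  60  59  61  62  63  62  61]
 [ 63  62  63  63  47 111 142 169 127  57  56  62  61  62  62]
 [ 63  62  62  63  91 162 174 175 129  60  56  62  62  62  62]
 [ 62  63  63  63  53 148 168 170 116  63  61  63  62  62  61]
 [ 64  63  62  63  54  60  83  79  60  61  63  63  63  63  63]
 [ 63  64  63  63  62  58  52  50  60  63  63  62  63  63  64]
 [ 64  63  64  64  63  63  64  64  63  63  63  63  64  62  63]
 [ 64  64  63  64  64  64  63  63  63  62  63  63  62  64  63]
 [ 64  63  63  64  63  63  64  63  64  63  63  64  63  63  63]
 [ 64  63  63  64  64  64  63  63  63  64  63  63  62  62  63]]
```

View pics/t2.png

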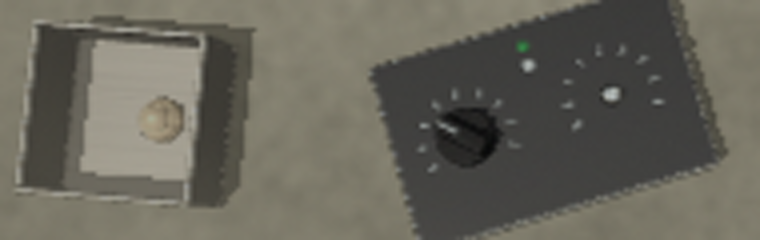

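The meringue is in the bin at crop (160,119), and the panel is clear with the shaft at (612,94). One more refinement of the knob centre from the skirt outline, then I'll grasp.

```bash
python3 - <<'E'
from h import *
for n,r in (("top",(212,234,340,364)),("scene",(228,262,160,194))):
    p=np.load(n+"1.npz")["p"];c=imaging.get_calibration(n)
    g=cv2.cvtColor(p,cv2.COLOR_BGR2GRAY);a,b,e,f=r
    m=cv2.resize(g[a:b,e:f],None,fx=8,fy=8,interpolation=cv2.INTER_CUBIC)<76
    k=max(cv2.findContours(m.astype(np.uint8),0,1)[0],key=cv2.contourArea)[:,0]
    W=np.array([ray(e+(x+.5)/8-.5,a+(y+.5)/8-.5,.018 if n=="top" else .009,c)[:2] for x,y in k])
    A=np.c_[2*W,np.ones(len(W))];s=np.linalg.lstsq(A,(W**2).sum(1),rcond=None)[0]
    print(n,s[:2],np.sqrt(s[2]+s[:2]@s[:2]))
E
python3 s.py .463 -.334 .08
```

```text
top [ 0.46404483 -0.33502138] 0.02254076876054778
scene [ 0.46127302 -0.33439733] 0.02743601580187342
t 6.25 pos [ 0.4653 -0.3007  0.196 ] tooly 113.55 q [-0.57  0.37  0.05  1.24 -0.   -0.98] F [ 2.2 -3.2 -0.6] w 0.0853 g 0.0
units [-0.058 -0.831 -2.9  ]
```

Request:
{"api": "apply_moves", "payload": {
  "targets": [
    [[-0.03, -0.86, 0, 0.4, 1], [0, 0, -0.8, 0, 1], [0, 0, -0.8, 0, 1], [0, 0, -0.8, 0, 1], [0, 0, -0.7, 0, 1], [0, 0, -0.5, 0, 1], [0, 0, -0.3, 0, 1], [0, 0, 0, 0, 1]]
  ]
}}

```text
clock: 6.92
eef_pos: [0.4632, -0.3246, 0.0364]
tool_rot: [-0.211, 0.978, 0.002, -0.002]
ft_force: [0.0, 0.1, -0.6]
grip_width: 0.0856
grasp_force: 0.0
```

```bash
python3 s.py .464 -.335 .039
```

```text
t 6.92 pos [ 0.4632 -0.3246  0.0364] tooly 114.34 q [-0.61  0.55 -0.12  0.9   0.   -1.04] F [ 0.   0.1 -0.6] w 0.0856 g 0.0
units [ 0.019 -0.261  0.064]
```

Request:
{"api": "apply_moves", "payload": {
  "targets": [
    [[0.02, -0.26, 0.06, -0.3, 1], [0, 0, 0, 0, 0], [0, 0, 0, 0, -1], [0, 0, 0, 0, -1], [0, 0, 0, 0, -1], [0, 0, 0, 0, -1], [0, 0, 0, 0, -1], [0, 0, 0, 0, -1]]
  ]
}}

```text
clock: 7.58
eef_pos: [0.4664, -0.3365, 0.0424]
tool_rot: [-0.208, 0.978, -0.0, 0.0]
ft_force: [-0.6, 1.0, 3.3]
grip_width: 0.0126
grasp_force: 59.0
```

Request:
{"api": "apply_moves", "payload": {
  "targets": [
    [[0, 0, 0, 0, -1], [0, 0, 0, 0, -1]]
  ]
}}

```text
clock: 7.75
eef_pos: [0.4664, -0.3365, 0.0424]
tool_rot: [-0.208, 0.978, -0.0, 0.0]
ft_force: [-0.6, 0.4, 5.8]
grip_width: 0.0124
grasp_force: 59.1
```

```bash
python3 s.py .464 -.335 .039
```

```text
t 7.75 pos [ 0.4664 -0.3365  0.0424] tooly 114.06 q [-0.63  0.55 -0.1   0.92  0.   -1.05] F [-0.6  0.4  5.8] w 0.0124 g 59.1
units [-0.06   0.038 -0.086]
```

Request:
{"api": "apply_moves", "payload": {
  "targets": [
    [[0, 0, 0.5, 0, -1], [0, 0, 0.8, 0, -1], [0, 0, 0.8, -1, -1], [0, 0, 0.8, -1, -1], [0.1, 0.3, 0.7, -1, -1], [0.2, 0.8, 0, -1, -1], [0.2, 0.8, 0, -1, -1], [0.2, 0.8, 0, -1, -1]]
  ]
}}

```text
clock: 8.42
eef_pos: [0.4944, -0.2278, 0.1863]
tool_rot: [-0.156, 0.988, -0.0, 0.0]
ft_force: [0.2, -0.2, -0.6]
grip_width: 0.0125
grasp_force: 58.7
```

Request:
{"api": "apply_moves", "payload": {
  "targets": [
    [[0.15, 0.9, 0, 0, -1], [0.15, 0.9, 0, 0, -1], [0.15, 0.9, 0, 0, -1], [0.1, 0.9, 0, 0, -1], [0.1, 0.6, 0, 0, -1], [0, 0.19, 0, 0, -1], [0, 0, 0, 0, -1], [0, 0, 0, 0, -1]]
  ]
}}

```text
clock: 9.08
eef_pos: [0.52, -0.0531, 0.1856]
tool_rot: [-0.157, 0.988, -0.0, -0.0]
ft_force: [0.0, -0.9, -0.3]
grip_width: 0.0127
grasp_force: 58.7
```

```bash
python3 s.py .5205 -.053 .125;python3 - <<'E'
from h import *
p,d,c=cam("scene");np.savez("scene3.npz",p=p,d=d);cv2.imwrite("pics/k3.png",cv2.resize(p[130:230,230:350],None,fx=6,fy=6,interpolation=2))
E
```

```text
t 9.08 pos [ 0.52   -0.0531  0.1856] tooly 108.1 q [-0.1   0.32 -0.05  1.2  -0.   -0.42] F [ 0.  -0.9 -0.3] w 0.0127 g 58.7
units [ 0.013  0.002 -1.514]
```

View pics/k3.png

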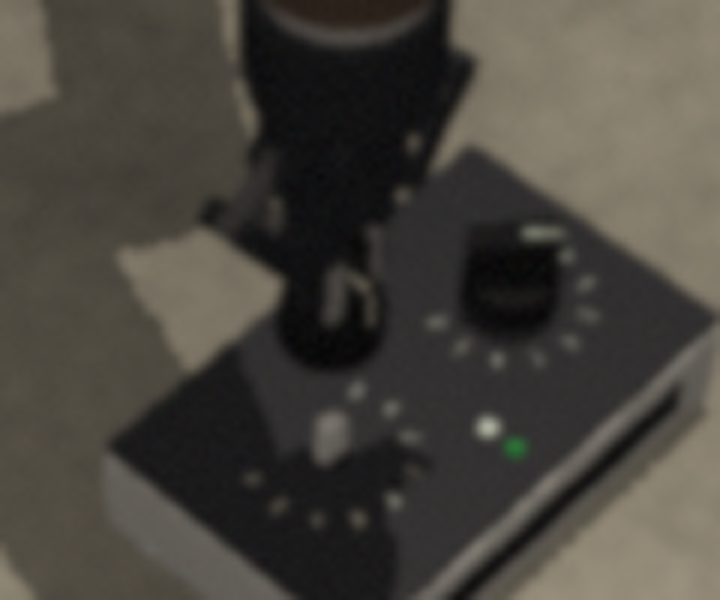

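The knob is held with its stripe facing the camera at crop (340,285), its skirt spans columns 278–384, and the shaft is below at (330,437). I'll descend in stages and watch the force.

Request:
{"api": "apply_moves", "payload": {
  "targets": [
    [[0.01, 0, -0.5, -0.4, -1], [0, 0, -0.5, 0, -1], [0, 0, -0.3, 0, -1], [0, 0, -0.15, 0, -1], [0, 0, -0.1, 0, -1], [0, 0, -0.1, 0, -1], [0, 0, 0, 0, -1]]
  ]
}}

```text
clock: 9.72
eef_pos: [0.5199, -0.0543, 0.1204]
tool_rot: [-0.153, 0.988, -0.001, -0.001]
ft_force: [-5.4, -1.8, 8.0]
grip_width: 0.0128
grasp_force: 59.7
```

```bash
python3 s.py .5205 -.053 .1104;python3 - <<'E'
from h import *
c=imaging.get_calibration("scene")
e=ray(285.2,191.8,.143,c);v=e[:2]-c["eye"][:2];print("knob",e[:2]+.022*v/np.linalg.norm(v))
E
```

```text
t 9.72 pos [ 0.5199 -0.0543  0.1204] tooly 107.57 q [-0.1   0.38 -0.15  1.04 -0.   -0.41] F [-5.4 -1.8  8. ] w 0.0128 g 59.7
units [ 0.014  0.031 -0.251]
knob [ 0.51944435 -0.04924124]
```

Request:
{"api": "apply_moves", "payload": {
  "targets": [
    [[0, 0, 0.2, 0, -1], [-0.045, -0.015, 0, 0, -1], [0, 0, 0, 0, -1], [0, 0, -0.1, 0, -1], [0, 0, -0.1, 0, -1], [0, 0, 0, 0, -1]]
  ]
}}

```text
clock: 10.22
eef_pos: [0.5198, -0.0536, 0.1202]
tool_rot: [-0.154, 0.988, -0.0, 0.001]
ft_force: [-0.7, -0.3, 7.1]
grip_width: 0.0126
grasp_force: 59.7
```

```bash
python3 s.py .5205 -.053 .1104
```

```text
t 10.22 pos [ 0.5198 -0.0536  0.1202] tooly 107.67 q [-0.1   0.37 -0.16  1.04 -0.   -0.41] F [-0.7 -0.3  7.1] w 0.0126 g 59.7
units [ 0.017  0.014 -0.244]
```

Request:
{"api": "apply_moves", "payload": {
  "targets": [
    [[-0.03, -0.01, 0, 0, -1], [-0.03, -0.01, 0, 0, -1], [0, 0, 0, 0, -1]]
  ]
}}

```text
clock: 10.47
eef_pos: [0.519, -0.0539, 0.1213]
tool_rot: [-0.154, 0.988, -0.0, 0.003]
ft_force: [2.7, 2.0, 5.3]
grip_width: 0.0125
grasp_force: 59.6
```

```bash
python3 s.py .5205 -.053 .1104
```

```text
t 10.47 pos [ 0.519  -0.0539  0.1213] tooly 107.69 q [-0.1   0.37 -0.16  1.03  0.   -0.41] F [2.7 2.  5.3] w 0.0125 g 59.6
units [ 0.038  0.023 -0.273]
```

Request:
{"api": "apply_moves", "payload": {
  "targets": [
    [[0.06, 0.02, 0.4, 0, -1], [0, 0, 0, 0, -1], [0, 0, 0, 0, -1]]
  ]
}}

```text
clock: 10.72
eef_pos: [0.5192, -0.0534, 0.1358]
tool_rot: [-0.154, 0.988, -0.0, 0.0]
ft_force: [-0.5, 0.0, -0.6]
grip_width: 0.0123
grasp_force: 58.7
```

```bash
python3 s.py .5205 -.053 .1104
python3 - <<'E'
from h import *
c=imaging.get_calibration("scene")
for n in (3,4):
    if n==4: p,d,_=cam("scene");np.savez("scene4.npz",p=p,d=d)
    else: p=np.load("scene3.npz")["p"]
    cv2.imwrite(f"pics/z{n}.png",cv2.resize(p[165:215,255:315],None,fx=12,fy=12,interpolation=cv2.INTER_CUBIC))
g=cv2.cvtColor(np.load("scene3.npz")["p"],cv2.COLOR_BGR2GRAY)
print(g[176:212,272:300])
E
```

```text
t 10.72 pos [ 0.5192 -0.0534  0.1358] tooly 107.67 q [-0.1   0.36 -0.14  1.08  0.   -0.41] F [-0.5  0.  -0.6] w 0.0123 g 58.7
units [ 0.033  0.01  -0.636]
[[115 113 108 ...  48  48  48]
 [116 117 118 ...  49  48  47]
 [115 117 118 ...  48  48  48]
 ...
 [ 56  42  28 ...  38  48  53]
 [ 50  39  28 ...  39  45  48]
 [ 34  29  27 ...  44  47  48]]
```

View pics/z4.png

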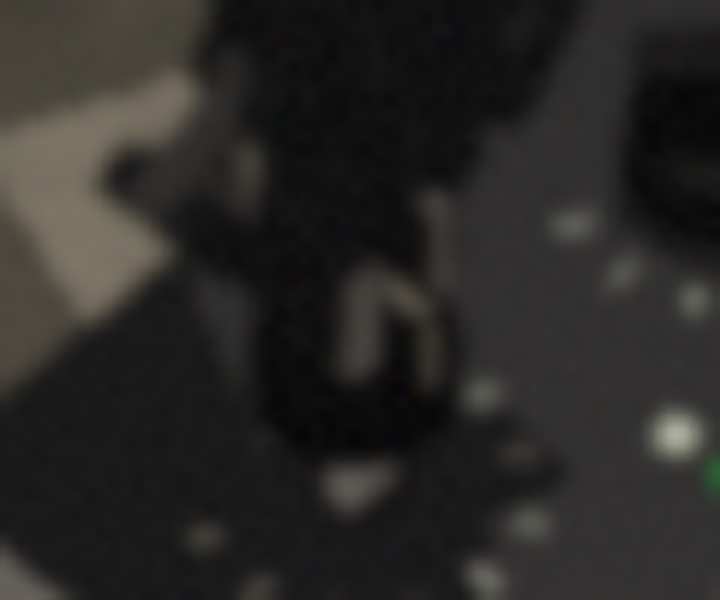

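The view shows the knob over the shaft, with columns matching to about a pixel: knob 258–460, shaft 322–395. The knob is resting on the tip, so I'll try small shifts and watch the vertical force.

Request:
{"api": "apply_moves", "payload": {
  "targets": [
    [[-0.03, -0.01, 0, 0, -1], [0, 0, -0.25, 0, -1], [0, 0, -0.13, 0, -1], [-0.006, 0.02, 0, 0, -1], [-0.006, 0.02, 0, 0, -1], [0, 0, 0, 0, -1]]
  ]
}}

```text
clock: 11.27
eef_pos: [0.5178, -0.0536, 0.1211]
tool_rot: [-0.153, 0.988, -0.002, 0.001]
ft_force: [-0.4, -3.7, 6.4]
grip_width: 0.0125
grasp_force: 59.7
```

Request:
{"api": "apply_moves", "payload": {
  "targets": [
    [[-0.006, 0.02, 0, 0, -1], [-0.006, 0.02, 0, 0, -1], [0, 0, 0, 0, -1]]
  ]
}}

```text
clock: 11.52
eef_pos: [0.5176, -0.0522, 0.1213]
tool_rot: [-0.153, 0.988, -0.002, 0.001]
ft_force: [-0.3, -3.3, 6.0]
grip_width: 0.0128
grasp_force: 59.6
```

Request:
{"api": "apply_moves", "payload": {
  "targets": [
    [[0.009, -0.03, 0, 0, -1], [0.009, -0.03, 0, 0, -1], [0.009, -0.03, 0, 0, -1], [0.006, -0.02, 0, 0, -1], [0, 0, 0, 0, -1]]
  ]
}}

```text
clock: 11.93
eef_pos: [0.5179, -0.0537, 0.1208]
tool_rot: [-0.154, 0.988, 0.002, 0.0]
ft_force: [-1.8, 4.1, 6.6]
grip_width: 0.0127
grasp_force: 59.7
```

Request:
{"api": "apply_moves", "payload": {
  "targets": [
    [[0.006, -0.02, 0, 0, -1], [0.006, -0.02, 0, 0, -1], [0, 0, 0, 0, -1]]
  ]
}}

```text
clock: 12.18
eef_pos: [0.5184, -0.0553, 0.1208]
tool_rot: [-0.154, 0.988, 0.002, 0.0]
ft_force: [0.3, 3.1, 6.9]
grip_width: 0.0124
grasp_force: 59.7
```

Request:
{"api": "apply_moves", "payload": {
  "targets": [
    [[-0.013, 0.045, 0, 0, -1], [-0.03, -0.01, 0, 0, -1], [-0.03, -0.01, 0, 0, -1], [0, 0, 0, 0, -1]]
  ]
}}

```text
clock: 12.52
eef_pos: [0.5177, -0.0552, 0.1217]
tool_rot: [-0.154, 0.988, 0.0, 0.003]
ft_force: [2.7, 1.6, 6.4]
grip_width: 0.0126
grasp_force: 59.5
```

Request:
{"api": "apply_moves", "payload": {
  "targets": [
    [[-0.03, -0.01, 0, 0, -1], [-0.03, -0.01, 0, 0, -1], [0, 0, 0, 0, -1]]
  ]
}}

```text
clock: 12.77
eef_pos: [0.5158, -0.056, 0.1218]
tool_rot: [-0.154, 0.988, 0.0, 0.003]
ft_force: [2.9, 1.6, 5.9]
grip_width: 0.0122
grasp_force: 59.5
```

Request:
{"api": "apply_moves", "payload": {
  "targets": [
    [[0, 0, 0.25, 0, -1], [0.14, 0.075, 0, 0, -1], [0, 0, 0, 0, -1], [0, 0, -0.25, 0, -1], [0, 0, 0, 0, -1]]
  ]
}}

```text
clock: 13.18
eef_pos: [0.5192, -0.0534, 0.1196]
tool_rot: [-0.154, 0.988, -0.0, 0.0]
ft_force: [1.2, 0.9, 8.0]
grip_width: 0.0123
grasp_force: 59.8
```

Request:
{"api": "apply_moves", "payload": {
  "targets": [
    [[0.03, 0.01, 0, 0, -1], [0.03, 0.01, 0, 0, -1], [0, 0, 0, 0, -1]]
  ]
}}

```text
clock: 13.43
eef_pos: [0.5197, -0.0532, 0.1203]
tool_rot: [-0.153, 0.988, -0.0, -0.002]
ft_force: [-2.3, -1.2, 6.8]
grip_width: 0.0126
grasp_force: 59.7
```

Request:
{"api": "apply_moves", "payload": {
  "targets": [
    [[0.03, 0.01, 0, 0, -1], [0.03, 0.01, 0, 0, -1], [0, 0, 0, 0, -1]]
  ]
}}

```text
clock: 13.68
eef_pos: [0.5227, -0.0519, 0.1196]
tool_rot: [-0.153, 0.988, 0.0, -0.001]
ft_force: [1.0, 0.3, -0.7]
grip_width: 0.0126
grasp_force: 58.7
```

The vertical force fell to zero at x≈.5227, so the shaft has entered the bore. I'll descend.

Request:
{"api": "apply_moves", "payload": {
  "targets": [
    [[0, 0, -0.06, 0, -1], [0, 0, -0.06, 0, -1], [0, 0, 0, 0, -1]]
  ]
}}

```text
clock: 13.93
eef_pos: [0.5227, -0.0517, 0.1146]
tool_rot: [-0.154, 0.988, 0.0, -0.001]
ft_force: [0.3, 0.5, -1.5]
grip_width: 0.0131
grasp_force: 58.7
```

Request:
{"api": "apply_moves", "payload": {
  "targets": [
    [[0, 0, -0.06, 0, -1], [0, 0, -0.06, 0, -1], [0, 0, -0.04, 0, -1], [0, 0, 0, 0, -1], [0, 0, 0, 0, -1]]
  ]
}}

```text
clock: 14.35
eef_pos: [0.523, -0.0519, 0.1096]
tool_rot: [-0.153, 0.988, 0.0, -0.0]
ft_force: [-2.7, -0.4, 3.9]
grip_width: 0.0125
grasp_force: 59.2
```

Request:
{"api": "apply_moves", "payload": {
  "targets": [
    [[0, 0, -0.05, 0, -1], [0, 0, -0.05, 0, -1], [0, 0, -0.05, 0, -1], [0, 0, 0, 0, -1], [0, 0, 0, 0, -1]]
  ]
}}

```text
clock: 14.77
eef_pos: [0.5231, -0.0519, 0.1044]
tool_rot: [-0.153, 0.988, -0.0, -0.0]
ft_force: [-5.7, 0.0, 10.1]
grip_width: 0.0125
grasp_force: 60.2
```

Request:
{"api": "apply_moves", "payload": {
  "targets": [
    [[-0.02, -0.006, -0.04, 0, -1], [0, 0, -0.04, 0, -1], [0, 0, 0, 0, -1], [0, 0, 0, 0, -1], [0, 0, 0, 0, -1]]
  ]
}}

```text
clock: 15.18
eef_pos: [0.5232, -0.052, 0.104]
tool_rot: [-0.154, 0.988, -0.0, 0.002]
ft_force: [-9.8, 0.7, 24.3]
grip_width: 0.0123
grasp_force: 62.2
```

```bash
python3 s.py
python3 - <<'E'
from h import *
p,d,c=cam("scene");cv2.imwrite("pics/f.png",cv2.resize(p[165:215,255:315],None,fx=10,fy=10,interpolation=cv2.INTER_CUBIC))
E
```

```text
t 15.18 pos [ 0.5232 -0.052   0.104 ] tooly 107.67 q [-0.1   0.4  -0.17  1.    0.   -0.41] F [-9.8  0.7 24.3] w 0.0123 g 62.2
```

View pics/f.png

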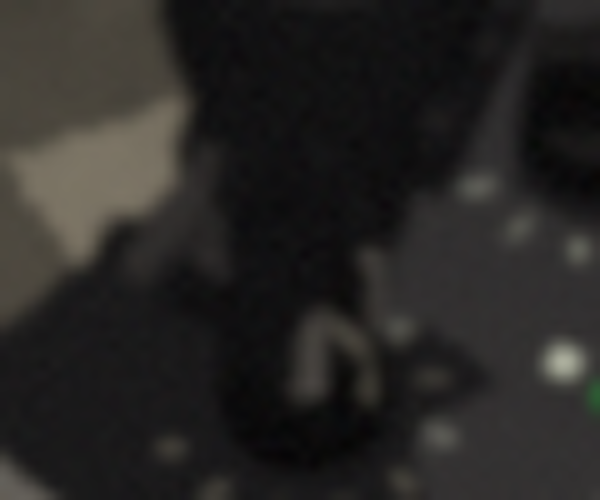

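The view shows the knob seated low on the panel at crop (305,400) with the shaft hidden inside it. At the stop the force rises steeply to 24 N, so I'm handing in.

```bash
python3 -c "
from h import *
print(order.job_done())"
```

```text
the job is handed in; nothing more can be done
None
```

I handed the job in at about 15 s with the meringue in the bin and the knob home on the D-shaft, pressed to the stop (24 N) and still gripped; the judge's verdict was not shown.

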